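# Slide the slate coaster out over the end of the chopping board

## Task

The dark slate coaster lies flat on the chopping board where no hand can get under it. Push it along the board until about 3 cm of it sticks out past the board's left end (the one toward the cooker), with its sides square to the board, so that I can take hold of it there. Only slide it, do not pick it up or tip it, and leave the mug, the salt shaker and the tomato where they are.

Things in the scene. Friction and masses are not known exactly. Their poses are not given: they have to be found in the camera images.
- coaster: dark grey square slate coaster with a thin engraved ring, 100 x 100 x 8 mm, 0.15 to 0.27 kg, lying loose and flat on the chopping board (its top is 30 mm above the worktop). Origin at the centre of its underside; x and y parallel to its sides, z up. It starts with its x within 0.35 rad of the board's x. Sliding friction about 0.6.
- chopping_board: light-brown wooden chopping board, a flat slab 260 x 200 x 22 mm, fixed to the worktop (z = 0), lying crosswise in front of the robot, its flat top 22 mm above the worktop. Origin at the centre of its underside; x along its 260 mm length, toward its left end (toward the cooker, about world +y); y across its 200 mm width; z up.
- board_end (a point): middle of the chopping board's left short end, on its top face, 130 mm from the board's centre along its x. Axes as the board's: +x points out past the end, y runs along the end's edge. The coaster overhangs by 50 mm when its centre is exactly over this edge, by 30 mm when its centre is 20 mm inside it.
- mug: green and white mug, 78 mm across (109 mm with its handle), 101 mm high, loose, standing beside the board. Origin at the middle of its underside. A bystander.
- salt_shaker: glass salt shaker with a grey top, 44 mm across, 90 mm high, loose, standing beside the board. Origin at the centre of its underside. A bystander.
- tomato: red tomato with green calyx, 69 mm across, 71 mm high, loose, beside the board. Origin at the centre of its underside. A bystander.
Mind the look-alikes: they are no part of the job. Of the things shaped like the coaster, the grey one is meant.

How it is judged:
By the outcome, as a careful person would: the job done as asked, in the order asked, and still so for the second after the job is handed in, with the robot touching nothing.
It also fails if it takes over 42 s, if anything falls off the work surface, if the arm or the gripper's body presses on something with over 40 N, if the wrist force passes 120 N, or if a joint passes its speed limit or range.

## Robot

A 6-joint arm with a two-finger parallel gripper is mounted at the origin on a cart in front of the work surface, level with it; the furniture and walls round the work are solid. World frame = base frame: x ahead of the robot, y to its left, z up, the work surface at z = 0. Lengths are in m, angles in rad, forces in N, time in s.
With the tool pointing down it reaches from about 0.25 to 0.775 m from the base axis. Payload 4 kg.
Tool frame: the origin (TCP) lies on the front face of the gripper's body, between the roots of the fingers; the fingertips stand 73 mm ahead of it and the grasp point (between the pads) lies 54 mm ahead of it; z points along the fingers, y is the line along which they close (so a half turn about z gives the same grasp; the last joint's range is limited). The gripper opens to 85 mm and grips with 20 to 120 N. Pads are 22 mm wide; open, the fingers measure 114 mm over their backs; the gripper's body (76 mm by 85 mm) begins 54 mm behind the grasp point. The pads swing forward as they close: fully open they stand 13 mm farther back than shut.
Start: joints at [1.186, 0.087, 1.371, -0, 1.684, -0.103], TCP at [0.153, 0.528, 0.304] pointing down, gripper open.
Joint ranges: [-3.1, 3.1], [-0.76, 2.03], [0.27, 2.55], [-1.08, 4.22], [0.17, 2.65], [-2.57, 2.57]. Speed limits (rad/s): [2.79, 2.79, 3.14, 3.14, 3.14, 3.14].

## Interface

Orientations are given as a rotation vector (axis times angle).
In Python, from cell import * gives the robot as it stands.
- The arm moves only by the tool move_arm, never from a script. Its argument "series" is one flat list of numbers, 7 for each row, row after row: the shift along the tool's x, y, z in m, then the turn, a rotation vector about the tool's x, y, z in degrees, then the closure, from -1 (fully open) to 1 (shut). In form: [tx, ty, tz, rx, ry, rz, grip, tx, ty, tz, rx, ry, rz, grip, ...]. A call has exactly 10 rows; each row shifts and turns the commanded pose from where the row before left it, along the tool's axes as they then stand; what a row does not reach is not made up. A row lasts 1/12 s, in which the tool goes at most 41.7 mm and 7.16 degrees, less where a joint would pass 70% of its speed; a pose out of reach is approached as far as the arm can. A call is refused whole if a number of a shift passes 0.0417 or a number of a turn 7.16, either way. A call with a gripper value outside its range is refused whole. The fingers move at their own pace and stop on an object; "grip_force" is the grip in N (left out, the last holds). Time passes only in rows, so rows that do not move let the fingers close, or fill a call up. It gives the time, the measured TCP pose, the force, the opening and the grip force at its end, in the units of the state.
- sense(): the state, without advancing time (a new reading comes with each control period).
- get_image(name): name is "scene" or "top" or "wrist"; returns a dict with "pixels" (400x640x3 uint8, red, green, blue), "fovy" (degrees; the focal length in pixels is half the picture's height over the tangent of half this angle, whatever the lens; pixels are square), "cx", "cy" (the principal point, pixels), "k1" (the pictures are not rectified: a ray, as slopes to the right and down, at radius r is drawn at 1 + k1 r^2 times it, then the intrinsics apply), "R" (3x3) and "t" (3): a world point X has camera coordinates R X + t. Camera axes: x right, y down, z forward; pixel columns grow to the right and rows downward; lengths in m; the calibration is good to about 2 mm. A picture is of the moment at which its call begins. There is no depth.
- hand_in(): hands the job in; it is judged then, once.
The state is a dict: "clock": time; "qpos": joint angles; "joint_velocities": joint speeds; "effort": joint torques, N m; "tcp_pos": TCP position; "tool_rot": TCP orientation; "contact_force": force on the tool from outside, world axes, zero at the start; "moment": the same for the moment, N m; "grip_width": finger opening in m; "finger_force": force on a finger pad.
Only numpy, scipy, OpenCV 4.12 (cv2) and the standard library are available. Lean on these libraries where they do the work, as an engineer would, in place of code of your own. Each camera call takes 0.05 s, during which the arm holds its last target. There are 200 camera calls.

## Working session

There is one attempt and no reset: what is moved stays moved. The work goes in short steps, Python scripts to look and compute and a tool call to move; the robot and the scene stay as the last step left them, time stands still between calls to the robot, and variables do not carry over. Pictures are saved under pics/ and viewed, at most 10 in all, crops included, and the job is handed in when it is done.

Besides the shell and the picture viewer there is one more tool, called after "Call:" as name(argument=value, ...) on one line, values as JSON. move_arm: Moves the arm, as the interface text tells. Its arguments: {"type":"object","properties":{"series":{"type":"array","items":{"type":"number"}},"grip_force":{"type":"number"}},"required":["series"]}

```bash
mkdir -p pics; cat > h.py <<'E'
from cell import *
import numpy as np, cv2
from scipy.spatial.transform import Rotation as Ro
def ray(im,u,v):
    f=im["pixels"].shape[0]/2/np.tan(np.radians(im["fovy"])/2)
    K=np.array([[f,0,im["cx"]],[0,f,im["cy"]],[0,0,1]])
    p=cv2.undistortPoints(np.array([[[u,v]]],float),K,np.array([im["k1"],0,0,0,0.]))[0,0]
    R=np.array(im["R"]);t=np.array(im["t"])
    return -R.T@t, R.T@np.array([p[0],p[1],1])
def onz(im,u,v,z):
    o,d=ray(im,u,v); return o+d*(z-o[2])/d[2]
def tri(a,pa,b,pb):
    o1,d1=ray(a,*pa);o2,d2=ray(b,*pb)
    s=np.linalg.lstsq(np.c_[d1,-d2],o2-o1,rcond=None)[0]
    return (o1+d1*s[0]+o2+d2*s[1])/2
def save(im,n): cv2.imwrite("pics/"+n,cv2.cvtColor(im["pixels"],cv2.COLOR_RGB2BGR))
E
python3 - <<'E'
from h import *
for n in("scene","top"):
    im=get_image(n);save(im,n+"0.png");print(n,im["fovy"],-np.array(im["R"]).T@im["t"])
s=sense();print(s["clock"],s["tcp_pos"],s["tool_rot"],s["grip_width"])
E
```

```text
scene 50.82767416186517 [-0.39355311 -0.59270632  0.807615  ]
top 57.46982898904651 [ 0.31760806 -0.09040924  1.02353223]
0.1 [0.15281886 0.52800901 0.30283204] [-0.44105447 -3.10996524  0.00315432] 0.0852805088481268
```

View pics/scene0.png

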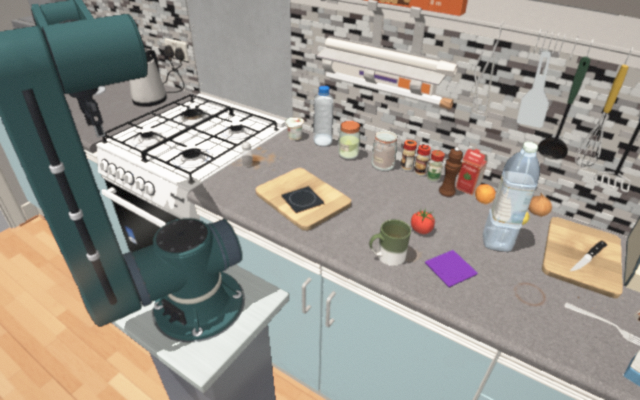

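View pics/top0.png

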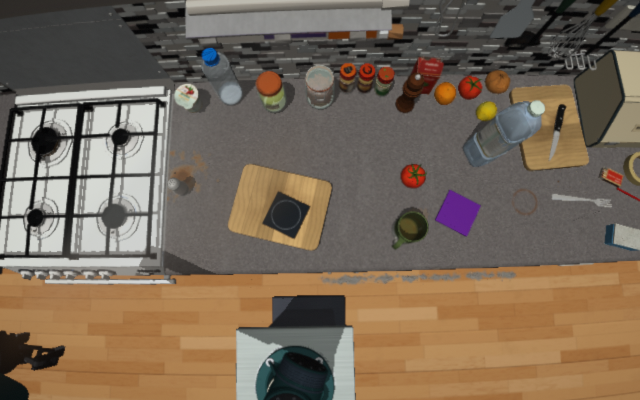

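The scene view shows the dark coaster at (303,198) on the board. In the top view it is at (287,215), with the board at (280,207) and the shaker at (178,184). The tomato is at (413,176) and the mug at (410,226).
Candidates for the coaster, as top-view pixels: dark grey square (287,215) and purple square (458,213). I choose the grey one with the ring, on the board. I'll check it in a crop and measure.

```bash
cat > m.py <<'E'
from h import *
def quad(mask):
    c=max(cv2.findContours(mask.astype(np.uint8),cv2.RETR_EXTERNAL,cv2.CHAIN_APPROX_NONE)[0],key=cv2.contourArea)
    h=cv2.convexHull(c)
    q=cv2.approxPolyN(h,4,ensure_convex=True).reshape(-1,2).astype(float)
    # refine: fit lines to the middle of each side
    P=c.reshape(-1,2).astype(float);L=[]
    for i in range(4):
        a,b=q[i],q[(i+1)%4];d=(b-a);l=np.hypot(*d);d/=l;s=(P-a)@d;e=np.abs((P-a)@np.array([-d[1],d[0]]))
        k=(s>.15*l)&(s<.85*l)&(e<4)
        vx,vy,x,y=cv2.fitLine(P[k].astype(np.float32),cv2.DIST_HUBER,0,.01,.01).ravel()
        L.append(np.cross([x,y,1],[x+vx,y+vy,1]))
    r=[np.cross(L[i-1],L[i]) for i in range(4)]
    return np.array([p[:2]/p[2] for p in r])
def fit(im,c,w=90):
    u,v=c;px=im["pixels"];hsv=cv2.cvtColor(px,cv2.COLOR_RGB2HSV)
    roi=np.zeros(px.shape[:2],bool);roi[max(0,v-w):v+w,max(0,u-w):u+w]=1
    H,S,V=[hsv[...,i].astype(int) for i in range(3)]
    wood=roi&(H>8)&(H<28)&(S>70)&(V>90)
    wood=cv2.morphologyEx(wood.astype(np.uint8),cv2.MORPH_OPEN,np.ones((3,3)))
    n,lab,st,_=cv2.connectedComponentsWithStats(wood);wood=(lab==1+st[1:,4].argmax())
    cs=cv2.findContours(wood.astype(np.uint8),cv2.RETR_EXTERNAL,cv2.CHAIN_APPROX_NONE)[0]
    hull=cv2.fillConvexPoly(np.zeros(wood.shape,np.uint8),cv2.convexHull(np.vstack(cs)),1)
    dark=(hull>0)&(V<75)&(S<110)
    dark=cv2.morphologyEx(dark.astype(np.uint8),cv2.MORPH_CLOSE,np.ones((5,5)))
    return quad(hull),quad(dark)
def frame(Q):
    c=Q.mean(0);e=[Q[(i+1)%4]-Q[i] for i in range(4)];l=[np.hypot(*a[:2]) for a in e]
    return c,np.array(l),np.array([np.degrees(np.arctan2(a[1],a[0])) for a in e])
E
python3 - <<'E'
from m import *
A={}
for n,c in(("top",(280,207)),("scene",(303,197))):
    im=get_image(n);b,d=fit(im,c);A[n]=(im,b,d)
    print(n,b.round(1).tolist(),d.round(1).tolist())
    for q,z in((b,.022),(d,.030)):
        W=np.array([onz(im,*p,z) for p in q]);print([x.round(4) if hasattr(x,'round') else x for x in frame(W)])
    p=cv2.resize(im["pixels"][c[1]-60:c[1]+60,c[0]-65:c[0]+65],None,fx=3,fy=3)
    for q,col in((b,(255,0,0)),(d,(0,255,255))):
        cv2.polylines(p,[np.int32((q-np.array(c)+[65,60]+.5)*3)],True,col,1)
    A[n]+=(p,)
cv2.imwrite("pics/crop1.png",np.hstack([A["top"][3],A["scene"][3]])[...,::-1])
# height from two views: match by nearest ground corners
for k in(1,2):
    z=.026
    WA=[onz(A["top"][0],*p,z)[:2] for p in A["top"][k]];WB=np.array([onz(A["scene"][0],*p,z)[:2] for p in A["scene"][k]])
    for p,w in zip(A["top"][k],WA):
        j=np.hypot(*(WB-w).T).argmin();print(k,tri(A["top"][0],p,A["scene"][0],A["scene"][k][j]).round(4))
im=A["top"][0]
print("salt",onz(im,178,184,.05),"mug",onz(im,410,226,.1),"tom",onz(im,413,176,.05))
E
```

```text
top [[332.8, 181.8], [316.3, 252.2], [225.3, 229.8], [244.3, 161.6]] [[308.7, 206.2], [293.9, 237.3], [262.5, 222.6], [278.1, 191.6]]
[array([0.4842, 0.0349, 0.022 ]), array([0.2019, 0.2604, 0.2011, 0.2603]), array([ 165.5404,   75.1566,  -14.4659, -104.665 ])]
[array([0.4584, 0.0161, 0.03  ]), array([0.0946, 0.0959, 0.0961, 0.0952]), array([ 153.7863,   63.7304,  -26.6448, -117.1607])]
scene [[356.1, 201.9], [305.1, 231.7], [250.3, 189.8], [299.5, 166.2]] [[322.4, 202.1], [295.5, 211.2], [283.1, 195.5], [306.0, 188.0]]
[array([0.4743, 0.0286, 0.022 ]), array([0.2094, 0.2693, 0.2092, 0.2726]), array([ 165.8719,   75.3696,  -13.2179, -104.5776])]
[array([0.4506, 0.0133, 0.03  ]), array([0.0923, 0.0881, 0.0817, 0.09  ]), array([ 153.1379,   61.8885,  -25.8276, -111.3619])]
1 [ 0.5531 -0.119   0.0105]
1 [ 0.3541 -0.0657  0.0052]
1 [0.4192 0.1915 0.011 ]
1 [0.6148 0.1374 0.019 ]
2 [ 0.4792 -0.046   0.0255]
2 [ 0.3942 -0.0047  0.0271]
2 [0.4391 0.0798 0.0226]
2 [0.5228 0.0423 0.0177]
salt [0.54747648 0.31553726 0.05      ] mug [ 0.41071241 -0.30716202  0.1       ] tom [ 0.55316219 -0.33625178  0.05      ]
```

View pics/crop1.png

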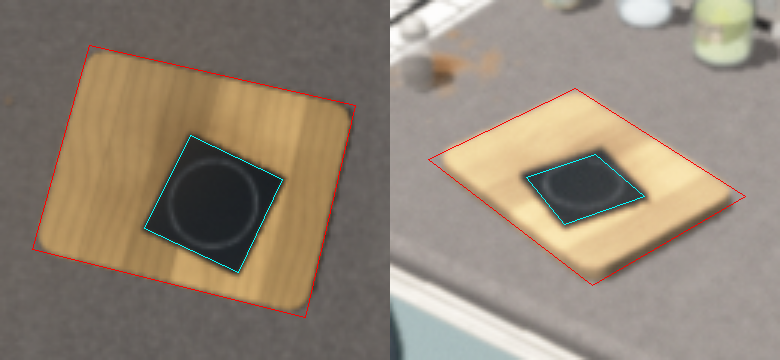

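Choice confirmed: the grey one, with the ring, on the board. Next I plan the move to a hover point behind the coaster's rear edge, with tool x along the board's x.

```bash
cat > p.py <<'E'
from h import *
from scipy.linalg import expm,logm
A75=np.radians(75.3);U=np.array([np.cos(A75),np.sin(A75),0]);V=np.array([-U[1],U[0],0]);C=np.array([.484,.035,0])
RT=np.c_[U,-V,[0,0,-1.]]
RT[:,1]=np.cross(RT[:,2],RT[:,0])
def bx(p): d=np.array(p)-C; return np.array([d@U,d@V,p[2]])
def plan(P,n,R=RT):
    s=sense();T=np.eye(4);T[:3,:3]=Ro.from_rotvec(s["tool_rot"]).as_matrix();T[:3,3]=s["tcp_pos"]
    G=np.eye(4);G[:3,:3]=R;G[:3,3]=P
    M=expm(np.real(logm(np.linalg.inv(T)@G))/n)
    return M[:3,3].round(4),np.degrees(Ro.from_matrix(M[:3,:3]).as_rotvec()).round(2)
E
python3 - <<'E'
from p import *
P=C-.108*U+.020*V+np.array([0,0,.17]);print(P,plan(P,20))
E
```

```text
[ 0.43724879 -0.06438976  0.17      ] (array([-0.0362, -0.0039,  0.0067]), array([-0.  ,  0.  ,  4.43]))
```

Call:
move_arm(series=[-0.0362,-0.0039,0.0067,0,0,4.43,-0.2,-0.0362,-0.0039,0.0067,0,0,4.43,-0.2,-0.0362,-0.0039,0.0067,0,0,4.43,-0.2,-0.0362,-0.0039,0.0067,0,0,4.43,-0.2,-0.0362,-0.0039,0.0067,0,0,4.43,-0.2,-0.0362,-0.0039,0.0067,0,0,4.43,-0.2,-0.0362,-0.0039,0.0067,0,0,4.43,-0.2,-0.0362,-0.0039,0.0067,0,0,4.43,-0.2,-0.0362,-0.0039,0.0067,0,0,4.43,-0.2,-0.0362,-0.0039,0.0067,0,0,4.43,-0.2], grip_force=40)

```text
clock: 1.03
tcp_pos: [0.4169, 0.2881, 0.2364]
tool_rot: [1.587, 2.711, 0.0]
contact_force: [0.3, 0.4, -0.1]
grip_width: 0.0515
finger_force: 0.0
```

Call:
move_arm(series=[-0.0362,-0.0039,0.0067,0,0,4.43,-0.2,-0.0362,-0.0039,0.0067,0,0,4.43,-0.2,-0.0362,-0.0039,0.0067,0,0,4.43,-0.2,-0.0362,-0.0039,0.0067,0,0,4.43,-0.2,-0.0362,-0.0039,0.0067,0,0,4.43,-0.2,-0.0362,-0.0039,0.0067,0,0,4.43,-0.2,-0.0362,-0.0039,0.0067,0,0,4.43,-0.2,-0.0362,-0.0039,0.0067,0,0,4.43,-0.2,-0.0362,-0.0039,0.0067,0,0,4.43,-0.2,-0.0362,-0.0039,0.0067,0,0,4.43,-0.2])

```text
clock: 1.87
tcp_pos: [0.4371, -0.0667, 0.1696]
tool_rot: [2.491, 1.913, 0.001]
contact_force: [0.2, 0.5, -0.1]
grip_width: 0.0513
finger_force: 0.0
```

```bash
python3 - <<'E'
from p import *
im=get_image("wrist");save(im,"w1.png")
s=sense();print(s["clock"],s["tcp_pos"],s["tool_rot"],s["grip_width"],s["contact_force"],bx(s["tcp_pos"]),s["qpos"])
P=C-.108*U+.020*V;P[2]=.104;print(plan(P,8))
E
```

```text
1.9167 [ 0.4346105  -0.07192727  0.16794313] [ 2.49825444  1.90236205 -0.01122117] 0.05123361343891881 [-1.69480826 -3.89009985 -1.57712251] [-0.11596028  0.02063923  0.16794313] [-0.28902121 -0.08754989  1.81981898 -0.00672108  1.41235793 -0.01876578]
(array([0.001 , 0.0001, 0.008 ]), array([-0.02,  0.05, -0.09]))
```

View pics/w1.png

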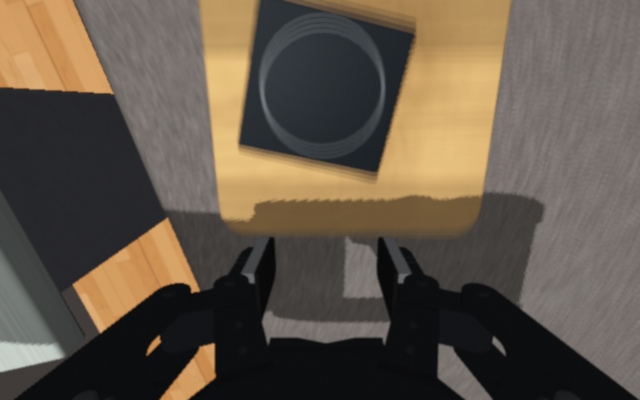

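The wrist picture is motion-blurred. It shows the coaster around (327,88), its rear edge running from (240,150) to (377,180), the board's right end near row 230, and the fingertips at (262,240) and (390,240). I'll settle, then measure again.

Call:
move_arm(series=[0,0,0.003,0,0,0,-0.2,0,0,0.003,0,0,0,-0.2,0,0,0.003,0,0,0,-0.2,0,0,0.003,0,0,0,-0.2,0,0,0.003,0,0,0,-0.2,0,0,0.003,0,0,0,-0.2,0,0,0.002,0,0,0,-0.2,0,0,0,0,0,0,-0.2,0,0,0,0,0,0,-0.2,0,0,0,0,0,0,-0.2])

```text
clock: 2.75
tcp_pos: [0.4376, -0.0648, 0.15]
tool_rot: [2.488, 1.918, 0.0]
contact_force: [1.4, 0.2, -0.1]
grip_width: 0.0512
finger_force: 0.0
```

```bash
python3 - <<'E'
from m import *
import p
s=sense();print(s["clock"],s["tcp_pos"],p.bx(s["tcp_pos"]),s["contact_force"])
im=get_image("wrist");save(im,"w2.png");px=im["pixels"];hsv=cv2.cvtColor(px,cv2.COLOR_RGB2HSV)
H,S,V=[hsv[...,i].astype(int) for i in range(3)]
m=(V<75)&(S<110);m[225:]=0;m[:,:200]=0;m[:,460:]=0
# coaster top rear edge line: lowest dark pixel in each column
n,lab,st,_=cv2.connectedComponentsWithStats(cv2.morphologyEx(m.astype(np.uint8),cv2.MORPH_CLOSE,np.ones((5,5))))
k=1+st[1:,4].argmax();print(st[k]);M=lab==k
cols=range(st[k][0]+20,st[k][0]+st[k][2]-45,4);W=np.array([onz(im,c,np.where(M[:,c])[0].max(),.03) for c in cols])
vx,vy,x,y=cv2.fitLine(W[:,:2].astype(np.float32),cv2.DIST_HUBER,0,.01,.01).ravel()
print("rear edge dir",np.degrees(np.arctan2(vy,vx)),[p.bx(w).round(4) for w in (W[0],W[-1])])
# board right end in wrist view, and side edges
wd=(H>5)&(H<30)&(S>60);
for c in(250,330,430):
    r=np.where(wd[:260,c])[0];print(c,r.max(),p.bx(onz(im,c,r.max(),.022)).round(4))
for r in(100,190):
    c=np.where(wd[r,180:])[0]+180;print(r,c.min(),c.max(),[p.bx(onz(im,q,r,.022)).round(4) for q in(c.min(),c.max())])
E
```

```text
2.75 [ 0.43757572 -0.06481412  0.15002498] [-0.10832751  0.01957608  0.15002498] [ 1.43562155  0.23042008 -0.08008158]
[  230     0   196   181 26775]
rear edge dir -26.86477 [array([-0.0657,  0.0669,  0.03  ]), array([-0.083 , -0.0137,  0.03  ])]
250 242 [-0.1299  0.0733  0.022 ]
330 242 [-0.1299  0.0167  0.022 ]
430 242 [-0.13  -0.054  0.022]
100 196 514 [array([-0.0339,  0.1001,  0.022 ]), array([-0.034, -0.097,  0.022])]
190 206 499 [array([-0.0917,  0.1003,  0.022 ]), array([-0.0919, -0.0969,  0.022 ])]
```

View pics/w2.png

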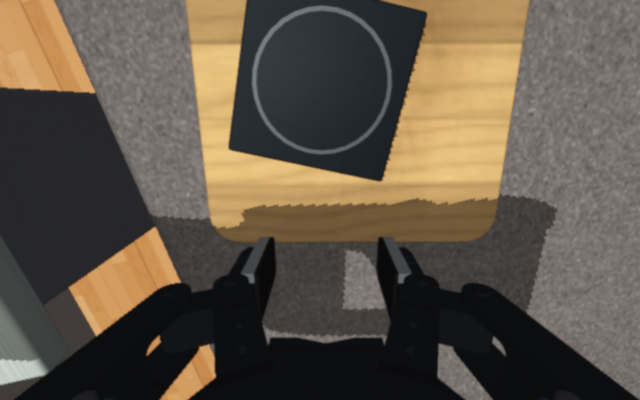

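The settled view has the coaster's rear edge from (230,150) to (382,180) and the board end at row 242. In the board frame that puts the board end at −0.130 and its sides at ±0.098, so the board pose holds. The coaster is turned about −12° and its nearest corner is at x ≈ −0.085. I'll descend now.

Call:
move_arm(series=[0,0,0.006,0,0,0,-0.2,0,0,0.006,0,0,0,-0.2,0,0,0.006,0,0,0,-0.2,0,0,0.006,0,0,0,-0.2,0,0,0.006,0,0,0,-0.2,0,0,0.005,0,0,0,-0.2,0,0,0.004,0,0,0,-0.2,0,0,0.003,0,0,0,-0.2,0,0,0,0,0,0,-0.2,0,0,0,0,0,0,-0.2])

```text
clock: 3.63
tcp_pos: [0.4374, -0.0649, 0.1078]
tool_rot: [-2.488, -1.918, 0.0]
contact_force: [-0.6, 0.0, -1.0]
grip_width: 0.0511
finger_force: 0.0
```

Call:
move_arm(series=[0,0,0.001,0,0,0,-0.2,0,0,0.001,0,0,0,-0.2,0,0,0.001,0,0,0,-0.2,0,0,0.001,0,0,0,-0.2,0,0,0.001,0,0,0,-0.2,0,0,0.001,0,0,0,-0.2,0,0,0,0,0,0,-0.2,0,0,0,0,0,0,-0.2,0,0,0,0,0,0,-0.2,0,0,0,0,0,0,-0.2])

```text
clock: 4.47
tcp_pos: [0.4375, -0.0649, 0.102]
tool_rot: [2.488, 1.918, 0.0]
contact_force: [0.6, 0.3, 0.1]
grip_width: 0.0516
finger_force: 0.0
```

Call:
move_arm(series=[0,0,0.001,0,0,0,-0.2,0,0,0.001,0,0,0,-0.2,0,0,0.001,0,0,0,-0.2,0,0,0,0,0,0,-0.2,0,0,0,0,0,0,-0.2,0,0,0,0,0,0,-0.2,0,0,0,0,0,0,-0.2,0,0,0,0,0,0,-0.2,0,0,0,0,0,0,-0.2,0,0,0,0,0,0,-0.2])

```text
clock: 5.3
tcp_pos: [0.4375, -0.0649, 0.099]
tool_rot: [2.488, 1.918, 0.0]
contact_force: [0.1, -0.1, -0.4]
grip_width: 0.0514
finger_force: 0.0
```

Call:
move_arm(series=[0,0,0.001,0,0,0,-0.2,0,0,0.001,0,0,0,-0.2,0,0,0,0,0,0,-0.2,0,0,0,0,0,0,-0.2,0,0,0,0,0,0,-0.2,0,0,0,0,0,0,-0.2,0,0,0,0,0,0,-0.2,0,0,0,0,0,0,-0.2,0,0,0,0,0,0,-0.2,0,0,0,0,0,0,-0.2])

```text
clock: 6.13
tcp_pos: [0.4375, -0.0649, 0.0969]
tool_rot: [-2.488, -1.918, -0.0]
contact_force: [1.0, 0.6, 0.3]
grip_width: 0.0512
finger_force: 0.0
```

Call:
move_arm(series=[0,0,0.001,0,0,0,-0.2,0,0,0.001,0,0,0,-0.2,0,0,0,0,0,0,-0.2,0,0,0,0,0,0,-0.2,0,0,0,0,0,0,-0.2,0,0,0,0,0,0,-0.2,0,0,0,0,0,0,-0.2,0,0,0,0,0,0,-0.2,0,0,0,0,0,0,-0.2,0,0,0,0,0,0,-0.2])

```text
clock: 6.97
tcp_pos: [0.4375, -0.0649, 0.0949]
tool_rot: [2.488, 1.918, 0.0]
contact_force: [0.4, 0.4, 0.0]
grip_width: 0.0511
finger_force: 0.0
```

Call:
move_arm(series=[0,0,0.001,0,0,0,-0.2,0,0,0,0,0,0,-0.2,0,0,0,0,0,0,-0.2,0,0,0,0,0,0,-0.2,0,0,0,0,0,0,-0.2,0,0,0,0,0,0,-0.2,0,0,0,0,0,0,-0.2,0,0,0,0,0,0,-0.2,0,0,0,0,0,0,-0.2,0,0,0,0,0,0,-0.2])

```text
clock: 7.8
tcp_pos: [0.4375, -0.0649, 0.0939]
tool_rot: [-2.488, -1.918, -0.0]
contact_force: [0.3, 0.6, 0.1]
grip_width: 0.0512
finger_force: 0.0
```

Call:
move_arm(series=[0,0,0.001,0,0,0,-0.2,0,0,0,0,0,0,-0.2,0,0,0,0,0,0,-0.2,0,0,0,0,0,0,-0.2,0,0,0,0,0,0,-0.2,0,0,0,0,0,0,-0.2,0,0,0,0,0,0,-0.2,0,0,0,0,0,0,-0.2,0,0,0,0,0,0,-0.2,0,0,0,0,0,0,-0.2])

```text
clock: 8.63
tcp_pos: [0.4375, -0.0649, 0.0929]
tool_rot: [-2.488, -1.918, -0.0]
contact_force: [-0.7, 0.5, -1.0]
grip_width: 0.051
finger_force: 0.0
```

Call:
move_arm(series=[0,0,0.001,0,0,0,-0.2,0,0,0,0,0,0,-0.2,0,0,0,0,0,0,-0.2,0,0,0,0,0,0,-0.2,0,0,0,0,0,0,-0.2,0,0,0,0,0,0,-0.2,0,0,0,0,0,0,-0.2,0,0,0,0,0,0,-0.2,0,0,0,0,0,0,-0.2,0,0,0,0,0,0,-0.2])

```text
clock: 9.47
tcp_pos: [0.4375, -0.0649, 0.0919]
tool_rot: [2.488, 1.918, 0.0]
contact_force: [-0.2, 0.3, 0.8]
grip_width: 0.0513
finger_force: 0.0
```

Call:
move_arm(series=[0,0,0.001,0,0,0,-0.2,0,0,0,0,0,0,-0.2,0,0,0,0,0,0,-0.2,0,0,0,0,0,0,-0.2,0,0,0,0,0,0,-0.2,0,0,0,0,0,0,-0.2,0,0,0,0,0,0,-0.2,0,0,0,0,0,0,-0.2,0,0,0,0,0,0,-0.2,0,0,0,0,0,0,-0.2])

```text
clock: 10.3
tcp_pos: [0.4376, -0.0649, 0.091]
tool_rot: [2.488, 1.918, 0.001]
contact_force: [-0.3, -0.4, 1.5]
grip_width: 0.0515
finger_force: 0.6
```

Call:
move_arm(series=[0,0,0.001,0,0,0,-0.2,0,0,0,0,0,0,-0.2,0,0,0,0,0,0,-0.2,0,0,0,0,0,0,-0.2,0,0,0,0,0,0,-0.2,0,0,0,0,0,0,-0.2,0,0,0,0,0,0,-0.2,0,0,0,0,0,0,-0.2,0,0,0,0,0,0,-0.2,0,0,0,0,0,0,-0.2])

```text
clock: 11.13
tcp_pos: [0.4376, -0.065, 0.091]
tool_rot: [2.488, 1.918, 0.0]
contact_force: [-1.3, 0.5, 7.2]
grip_width: 0.051
finger_force: 3.6
```

Touch at TCP z ≈ 0.091 puts the tips on the board top. I'll raise 3.5 mm and push along tool +x.

Call:
move_arm(series=[0,0,-0.0035,0,0,0,-0.2,0.004,0,0,0,0,0,-0.2,0.005,0,0,0,0,0,-0.2,0.005,0,0,0,0,0,-0.2,0.005,0,0,0,0,0,-0.2,0.005,0,0,0,0,0,-0.2,0.005,0,0,0,0,0,-0.2,0.005,0,0,0,0,0,-0.2,0.005,0,0,0,0,0,-0.2,0.005,0,0,0,0,0,-0.2])

```text
clock: 11.97
tcp_pos: [0.4487, -0.0218, 0.0933]
tool_rot: [-2.488, -1.918, 0.0]
contact_force: [-1.1, -1.5, -0.2]
grip_width: 0.0512
finger_force: 0.4
```

Call:
move_arm(series=[0.005,0,0,0,0,0,-0.2,0.005,0,0,0,0,0,-0.2,0.005,0,0,0,0,0,-0.2,0.005,0,0,0,0,0,-0.2,0.005,0,0,0,0,0,-0.2,0.005,0,0,0,0,0,-0.2,0.005,0,0,0,0,0,-0.2,0.003,0,0,0,0,0,-0.2,0.001,0,0,0,0,0,-0.2,0,0,0,0,0,0,-0.2])

```text
clock: 12.8
tcp_pos: [0.4587, 0.0157, 0.0934]
tool_rot: [-2.488, -1.918, -0.001]
contact_force: [-0.1, 0.6, -0.3]
grip_width: 0.0514
finger_force: 0.0
```

```bash
cat > w.py <<'E'
from m import *
import p,sys
s=sense();print(s["clock"],s["tcp_pos"],p.bx(s["tcp_pos"]).round(4),s["contact_force"])
im=get_image("wrist");save(im,sys.argv[1]+".png");t=get_image("top");save(t,sys.argv[1]+"t.png")
cv2.imwrite("pics/"+sys.argv[1]+"b.png",np.hstack([im["pixels"][:,120:520],cv2.resize(t["pixels"][140:260,210:330],(400,400))])[...,::-1])
E
python3 w.py w3
```

```text
12.8 [0.458691   0.01573954 0.09343458] [-0.0251  0.0196  0.0934] [-0.08650028  0.63378678 -0.26837375]
```

View pics/w3b.png

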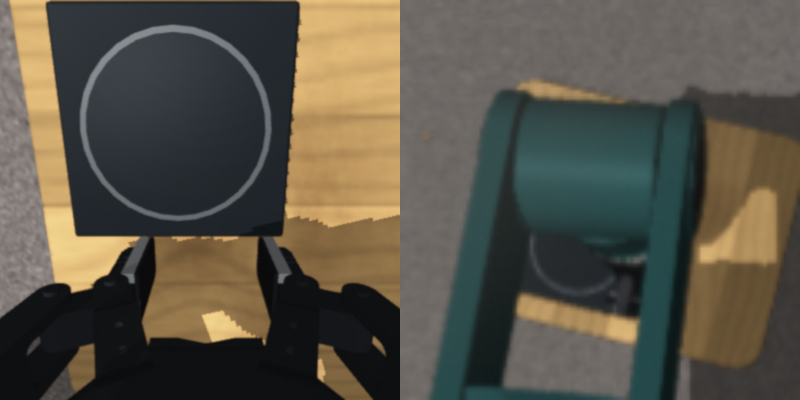

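The coaster is now square to the fingers. Its rear edge lies at row 235, from wrist column 195 to 405, and the top view is hidden by the arm. Next I measure the rear edge and angle, then compute the remaining push.

```bash
cat > e.py <<'E'
from m import *
import p
im=get_image("wrist");V=im["pixels"].max(2).astype(int)
hsv=cv2.cvtColor(im["pixels"],cv2.COLOR_RGB2HSV);m=((V<75)&(hsv[...,1]<110)).astype(np.uint8);m[238:]=0
W=[]
for c in list(range(215,240,3))+list(range(290,360,4)):
    r=np.where(m[:,c])[0]; W.append(p.bx(onz(im,c,r.max()+.5,.03)))
W=np.array(W);k=np.polyfit(W[:,1],W[:,0],1);print("rear x",np.median(W[:,0]),"tilt deg",np.degrees(np.arctan(k[0])))
L=[]
for r in range(60,220,8):
    c=np.where(m[r,150:460])[0]+150;L.append([p.bx(onz(im,q,r,.03)) for q in(c.min(),c.max())])
L=np.array(L)
for j in(0,1):k=np.polyfit(L[:,j,0],L[:,j,1],1);print("side y",np.median(L[:,j,1]),"tilt",np.degrees(np.arctan(k[0])))
print("remaining",.060-np.median(W[:,0]),sense()["clock"],p.bx(sense()["tcp_pos"]))
E
python3 e.py
```

```text
rear x -0.012930842780561527 tilt deg 0.03833796407272235
side y 0.08096722233367895 tilt -0.1262946832234085
side y -0.016106714169262383 tilt -0.20858530079442078
remaining 0.07293084278056153 12.95 [-0.02542524  0.01954748  0.09346459]
```

Call:
move_arm(series=[0.003,0,0,0,0,0,-0.2,0.005,0,0,0,0,0,-0.2,0.005,0,0,0,0,0,-0.2,0.005,0,0,0,0,0,-0.2,0.005,0,0,0,0,0,-0.2,0.005,0,0,0,0,0,-0.2,0.005,0,0,0,0,0,-0.2,0.005,0,0,0,0,0,-0.2,0.005,0,0,0,0,0,-0.2,0.005,0,0,0,0,0,-0.2])

```text
clock: 13.78
tcp_pos: [0.4709, 0.0623, 0.0934]
tool_rot: [2.488, 1.918, 0.0]
contact_force: [-0.3, -1.9, 1.1]
grip_width: 0.0513
finger_force: 0.7
```

Call:
move_arm(series=[0.004,0,0,0,0,0,-0.2,0.004,0,0,0,0,0,-0.2,0.004,0,0,0,0,0,-0.2,0.004,0,0,0,0,0,-0.2,0.003,0,0,0,0,0,-0.2,0.002,0,0,0,0,0,-0.2,0.001,0,0,0,0,0,-0.2,0.001,0,0,0,0,0,-0.2,0,0,0,0,0,0,-0.2,0,0,0,0,0,0,-0.2])

```text
clock: 14.62
tcp_pos: [0.4767, 0.0841, 0.0934]
tool_rot: [-2.488, -1.918, -0.001]
contact_force: [-0.3, -1.1, 0.3]
grip_width: 0.0513
finger_force: 0.3
```

```bash
python3 e.py; python3 w.py w4
```

```text
rear x 0.057582871742283735 tilt deg 0.06996142295835348
side y 0.0810032754711559 tilt 0.006776629743979911
side y -0.016062954736999563 tilt -0.539473771298801
remaining 0.0024171282577162626 14.6667 [0.04565648 0.01955567 0.09338006]
14.6667 [0.47667013 0.08412445 0.09338006] [0.0457 0.0196 0.0934] [-0.26897591 -0.30209189  0.15121247]
```

View pics/w4b.png

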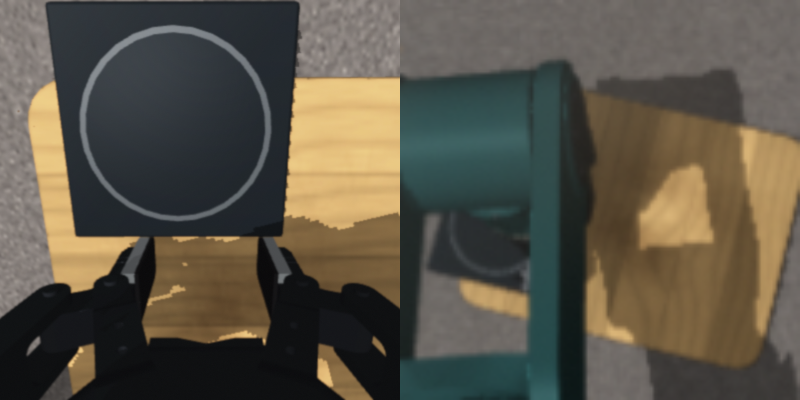

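The coaster overhangs the board end, whose edge is at wrist row 78; the coaster's front edge is at row 3. I'll measure the overhang directly.

```bash
python3 - <<'E'
from m import *
import p
im=get_image("wrist");hsv=cv2.cvtColor(im["pixels"],cv2.COLOR_RGB2HSV)
H,S,V=[hsv[...,i].astype(int) for i in range(3)]
wd=(H>5)&(H<30)&(S>60)
B=np.array([p.bx(onz(im,c,np.where(wd[:200,c])[0].min()-.5,.022)) for c in range(440,515,5)])
print("end x",np.median(B[:,0]),"tilt",np.degrees(np.arctan(np.polyfit(B[:,1],B[:,0],1)[0])))
d=(V<75)&(S<110)
F=np.array([p.bx(onz(im,c,np.where(d[:,c])[0].min()-.5,.03)) for c in range(180,400,10)])
print("front x",np.median(F[:,0]),"tilt",np.degrees(np.arctan(np.polyfit(F[:,1],F[:,0],1)[0])))
E
```

```text
end x 0.1286276698331081 tilt 0.011928189117319493
front x 0.155306595240767 tilt -0.12178389984980598
```

Overhang is about 27 mm, so I'll push 3 mm more, back off and lift clear.

Call:
move_arm(series=[0.001,0,0,0,0,0,-0.2,0.001,0,0,0,0,0,-0.2,0.001,0,0,0,0,0,-0.2,0,0,0,0,0,0,-0.2,0,0,0,0,0,0,-0.2,-0.002,0,0,0,0,0,-0.2,-0.005,0,0,0,0,0,-0.2,-0.01,0,0,0,0,0,-0.2,-0.01,0,0,0,0,0,-0.2,0,0,-0.005,0,0,0,-0.2])

```text
clock: 15.65
tcp_pos: [0.4692, 0.059, 0.0974]
tool_rot: [-2.489, -1.915, 0.005]
contact_force: [0.3, -0.8, -0.0]
grip_width: 0.0511
finger_force: 0.0
```

Call:
move_arm(series=[-0.01,0,-0.015,0,0,0,-0.2,-0.02,0,-0.02,0,0,0,-0.2,-0.03,0,-0.02,0,0,0,-0.2,-0.03,0,-0.02,0,0,0,-0.2,-0.03,0,-0.02,0,0,0,-0.2,-0.03,0,-0.02,0,0,0,-0.2,-0.02,0,-0.015,0,0,0,-0.2,-0.01,0,-0.01,0,0,0,-0.2,0,0,0,0,0,0,-0.2,0,0,0,0,0,0,-0.2])

```text
clock: 16.48
tcp_pos: [0.4248, -0.1132, 0.2386]
tool_rot: [2.489, 1.916, 0.002]
contact_force: [0.2, 0.1, -0.3]
grip_width: 0.0511
finger_force: 0.0
```

```bash
python3 w.py w5; python3 - <<'E'
from m import *
import p
im=get_image("wrist");hsv=cv2.cvtColor(im["pixels"],cv2.COLOR_RGB2HSV)
V=hsv[...,2];d=(V<75)&(hsv[...,1]<110);d[230:]=0;d[:,:150]=0;d[:,500:]=0
d=cv2.morphologyEx(d.astype(np.uint8),cv2.MORPH_OPEN,np.ones((5,5)))
n,l,st,ce=cv2.connectedComponentsWithStats(d);k=1+st[1:,4].argmax();q=quad(l==k);print(q.round(1).tolist())
W=np.array([p.bx(onz(im,*a,.03)) for a in q]);print(W.round(4).tolist());c,ln,an=frame(W);print("centre",c,ln,an)
E
```

```text
16.4833 [ 0.42478444 -0.11322942  0.23859086] [-0.1584  0.0197  0.2386] [ 0.16772695  0.06523274 -0.31348398]Traceback (most recent call last):
  File "<stdin>", line 6, in <module>
  File "m.py", line 11, in quad
    vx,vy,x,y=cv2.fitLine(P[k].astype(np.float32),cv2.DIST_HUBER,0,.01,.01).ravel()
              ~~~~~~~~~~~^^^^^^^^^^^^^^^^^^^^^^^^^^^^^^^^^^^^^^^^^^^^^^^^^^
cv2.error: OpenCV(4.12.0) /io/opencv/modules/imgproc/src/linefit.cpp:50: error: (-215:Assertion failed) count > 0 in function 'fitLine2D_wods'
```

View pics/w5b.png

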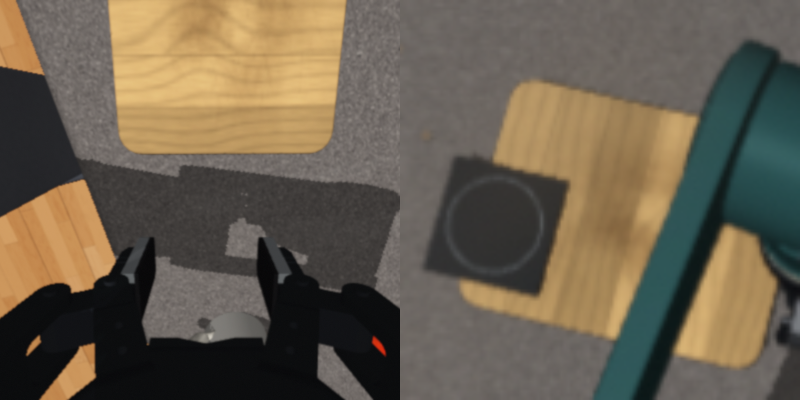

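The coaster is out of the wrist view, but the top view shows it overhanging the left end, squared, with its centre at about crop (497,225). I'll measure from the top picture.

```bash
python3 - <<'E'
from m import *
import p
im=get_image("top");hsv=cv2.cvtColor(im["pixels"],cv2.COLOR_RGB2HSV);V=hsv[...,2]
m=np.zeros(V.shape,np.uint8);m[178:238,208:268]=(V[178:238,208:268]<75)
g=V[178:238,208:268];print(np.percentile(g,[5,30,50,70]))
m=cv2.morphologyEx(m,cv2.MORPH_CLOSE,np.ones((5,5)))
q=quad(m);W=np.array([p.bx(onz(im,*a,.03)) for a in q]);print(q.round(1).tolist(),W.round(4).tolist());print(frame(W))
# board end visible beside the coaster
w=(hsv[...,0]>8)&(hsv[...,0]<28)&(hsv[...,1]>70)&(V>90)
for r in (175,180,182):
    c=np.where(w[r,200:300])[0].min()+200;print(r,c,p.bx(onz(im,c-.5,r,.022)))
E
```

```text
[ 49.  64. 109. 147.]
[[259.2, 195.4], [250.6, 227.3], [217.2, 219.7], [226.7, 185.7]] [[0.0608, -0.0142, 0.03], [0.0607, 0.0775, 0.03], [0.1573, 0.0791, 0.03], [0.1578, -0.0199, 0.03]]
(array([0.10917304, 0.03063379, 0.03      ]), array([0.09166563, 0.09664268, 0.09894139, 0.09718521]), array([ 90.07708058,   0.91890168, -89.70493334, 176.62306162]))
175 241 [ 0.13038676 -0.06025295  0.022     ]
180 240 [ 0.1291973  -0.04551965  0.022     ]
182 239 [ 0.13040378 -0.0392552   0.022     ]
```

The centre is at 0.109 m, so the overhang is about 29 mm, square within about 0.3°, and the arm is clear.

```bash
python3 -c "
from cell import *
print(hand_in())"
```

```text
the job is handed in; nothing more can be done
None
```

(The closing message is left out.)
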